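# Hold the sprung gate open and push the ring rack home

## Task

Press the long treadle plate beside the chute down with one fingertip so that the sprung gate swings up, and while it is held open push the ring rack by its upright push plate with the other finger, along the chute and under the gate, until its nose rests against the end stop; only then let the treadle go so that the gate shuts behind the head of the rack. The gate must not touch the rack or the rings, the rack is pushed and never lifted, the rings stay in their pockets, and the loose things around are left alone.

Things in the scene. Friction and masses are not known exactly. Their poses are not given: they have to be found in the camera images.
- chute: Fixed grey base with a straight open chute. Origin on the worktop, on the chute's centre line; +x is the way the rack travels, +y sideways to the treadle, z up. Base x -157 to 173, y -38 to 98 mm, 8 mm thick (its top is the chute floor). Walls 6 mm thick, inner faces at y = +-28, tops at z = 26 mm. Gate blade crosses at x = 88 mm.
- end_stop (a point): Middle of the end stop's face that the rack's nose must reach: chute x = 160, y = 0, 20 mm above the worktop (axes as the chute's).
- hinge_line (a point): Point on the gate's hinge line (parallel to chute x) beside the middle of the chute: chute x = 0, y = 42, z = 38 mm. Bearing blocks on this line reach up to z = 44 mm, y 36 to 48 mm.
- gate (a joint): Gate angle, rad: 0 = shut, 0.70 = fully open at its stop. Blade and treadle are one rocking part: pressing the treadle down swings the blade up. A spring shuts it (0.06 Nm shut, 0.12 Nm open: 3 to 5 N at the middle of the treadle's width); let go, it shuts by itself. The rack with its rings passes the blade from 0.45 up.
- treadle (a point): Centre of the gate's dark steel treadle plate, 180 mm long (along the chute), 40 wide, 4 thick; it lies at chute x = -60 mm, 28 mm outboard of the hinge line. Shut, the plate slopes up outboard by 0.70 rad (outer edge 71 mm high). Fully pressed it is level: chute x -150 to 30, y 50 to 90 mm, top at z = 40 mm.
- blade (a point): Middle of the lower edge of the gate's 4 mm steel blade, at chute x = 88 mm; it hangs from an arm 12 mm wide, 6 thick. Shut, the blade spans chute y -26 to 16 mm, lower edge at z = 18 mm: the rack's tail passes beneath, its head does not. Open, the arm rises to about 90 mm above the worktop.
- rack: Light wooden ring rack in the chute, about 0.25 kg. Origin: underside centre of its head; own +x to its nose, along chute +x. Head 62 x 53 x 20 mm with round pockets at x = -15 and 15, 8 deep; low tail 36 wide, 6 high, back to x = -103; then an upright push plate 46 wide, 8 thick, 62 high, rear face x = -111 mm. Home, origin is at chute x = 129 mm; the gate drops between head and push plate.
- push_face (a point): Point on the rear face of the rack's push plate, on the centre line, 36 mm above the rack's underside (44 mm above the worktop). Push here towards the rack's +x.
- ring_0: Dark ring blank, 22 mm across, 10 mm high, lying loose in the rear pocket of the rack, standing 2 mm proud of the head. Origin centre of its underside.
- ring_1: The same kind of ring blank in the front pocket of the rack.
- glass_jar: Small glass jar with dark lid, 48 mm across, 63 mm high, standing beyond the chute; leave alone. Origin centre of underside.
- dome_block: Wooden-looking doming block, 42 mm cube, beyond the chute; leave alone. Origin centre of underside.
- eye_loupe: Black eye loupe, 39 mm across, 30 mm high, to the right of the chute; leave alone. Origin centre of underside.
- mallet_head: White nylon mallet head, 31 x 53 x 31 mm, on the near left of the worktop; leave alone. Origin centre of underside.

How it is judged:
On the way, in this order (a step that is already met when the one before it is completed fails the run):
1. a fingertip holds the treadle down, gate open, the rack's nose still short of the gate (value of joint gate above 0.45 rad and contact force between the fingers and gate above 0.3 N and x of rack in the frame of chute below 0.055 m), for 0.1 s.
2. the rack's head is under the gate, which a fingertip holds open (value of joint gate above 0.45 rad and contact force between the fingers and gate above 0.3 N and x of rack in the frame of chute between 0.065 and 0.115 m), for 0.1 s.
3. the rack is home at the end stop while the fingertip still holds the gate open (value of joint gate above 0.45 rad and contact force between the fingers and gate above 0.3 N and x of rack in the frame of chute above 0.124 m), for 0.1 s.
At the end, for the whole second after the job is handed in: The rack lies at rest flat on the chute floor with its nose within 5 mm of the end stop, the gate has shut behind its head (under 0.06 rad), both rings lie in their pockets, the treadle is let go (x of rack in the frame of chute above 0.124 m and z of rack in the frame of chute below 0.011 m and value of joint gate below 0.06 rad and linear speed of rack below 0.01 m/s and z of each of ring_0, ring_1 in the frame of rack below 0.015 m and distance between each of ring_0, ring_1 and rack below 0.024 m); the robot touches nothing.
It fails at once if the gate touches the rack or a ring (more than 1 N) (contact force between gate and rack above 1 N or contact force between gate and ring_0 above 1 N or contact force between gate and ring_1 above 1 N).
It fails at once if the rack is lifted (10 mm) or tipped (z of rack in the frame of chute above 0.018 m or angle between rack's own z axis and vertical above 0.25 rad).
It fails at once if a ring leaves its pocket (z of any of ring_0, ring_1 in the frame of rack above 0.022 m).
It fails at once if a bystander is moved by more than 15 mm (distance of any of glass_jar, dome_block, eye_loupe, mallet_head from where it was at the start of the episode above 0.015 m).
It also fails if it takes over 38 s, if anything falls off the work surface, if the arm or the gripper's body presses on something with over 40 N, if the wrist force passes 120 N, or if a joint passes its speed limit or range.

## Robot

A 6-joint arm with a two-finger parallel gripper is mounted at the origin on a cart in front of the work surface, level with it; the furniture and walls round the work are solid. World frame = base frame: x ahead of the robot, y to its left, z up, the work surface at z = 0. Lengths are in m, angles in rad, forces in N, time in s.
With the tool pointing down it reaches from about 0.25 to 0.725 m from the base axis. Payload 4 kg.
Tool frame: the origin (TCP) lies midway between the tips of the shut fingers; the grasp point (between the pads) lies 19 mm behind it; z points along the fingers, x is the direction in which the jaws open and shut, and the axes are right-handed (so a half turn about z gives the same grasp; the last joint's range is limited). The gripper opens to 85 mm and grips with 20 to 120 N. Pads are 22 mm wide; open, the fingers measure 114 mm over their backs; the gripper's body (76 mm by 85 mm) begins 54 mm behind the grasp point. The pads swing forward as they close: fully open they stand 13 mm farther back than shut.
Start: joints at [1.258, 0.241, 0.005, 1.335, 0, 1.571], TCP at [0.154, 0.476, 0.231] pointing down, gripper open.
Joint ranges: [-2.72, 2.72], [-1.05, 1.87], [-1.09, 1.28], [-1.99, 2.15], [-1.42, 1.44], [-3.14, 3.14]. Speed limits (rad/s): [2.79, 2.79, 3.14, 3.14, 3.14, 3.14].

## Interface

Orientations are given as a unit quaternion [x, y, z, w].
In Python, from workcell import bot, vision, ticket gives the robot as it stands.
- The arm moves only by the tool play_rows, never from a script. Its argument "deltas" is one flat list of numbers, 5 for each row, row after row: the opening, from 0 (shut) to 1 (fully open), then the shift along the tool's x, y, z in units of 60 mm (1.0 is 60 mm), then the turn about the tool's z in degrees. A call has 1 to 12 rows; each row shifts and turns the pose as measured when the row begins, along the tool's axes as they then stand; what a row does not reach is not made up. A row lasts 1/8 s, in which the tool goes at most 62.5 mm and 10.7 degrees, less where a joint would pass 70% of its speed; a pose out of reach is approached as far as the arm can. A call is refused whole if a number of a shift passes 1 or a number of a turn 10.7, either way. A call with a gripper value outside its range is refused whole. The fingers move at their own pace and stop on an object; the grip force is fixed at half the most. Time passes only in rows, so rows that do not move let the fingers close. It gives the time, the measured TCP pose, the force and the opening at its end, in the units of the state.
- bot.get_obs(): the state, without advancing time (a new reading comes with each control period).
- vision.camera(name): name is "scene" or "top"; returns a dict with "color" (384x512x3 uint8, blue, green, red), "intrinsics" (3x3 intrinsics, pixels), "rvec" (rotation vector, rad) and "tvec" (3), from world to camera coordinates, as OpenCV has them. Camera axes: x right, y down, z forward; pixel columns grow to the right and rows downward; lengths in m; the calibration is good to about 2 mm. A picture is of the moment at which its call begins. There is no depth.
- ticket.job_done(): hands the job in, once; it reports no verdict.
The state is a dict: "clock": time; "joint_pos": joint angles; "joint_vel": joint speeds; "tau": joint torques, N m; "eef_pos": TCP position; "tool_rot": TCP orientation; "ft_force": force on the tool from outside, world axes, zero at the start; "ft_torque": the same for the moment, N m; "grip_width": finger opening in m.
Only numpy, scipy, OpenCV 4.12 (cv2) and the standard library are available. Lean on these libraries where they do the work, as an engineer would, in place of code of your own. Each camera call takes 0.05 s, during which the arm holds its last target. There are 200 camera calls.

## Working session

There is one attempt and no reset: what is moved stays moved. The work goes in short steps, Python scripts to look and compute and a tool call to move; the robot and the scene stay as the last step left them, time stands still between calls to the robot, and variables do not carry over. Pictures are saved under pics/ and viewed, about 8 in all and at most 12, crops included, and the job is handed in when it is done.

Besides the shell and the picture viewer there is one more tool, called after "Request:" by a JSON object that holds its "method" and its "body". play_rows: Moves the arm, as the interface text tells. Its arguments: {"type":"object","properties":{"deltas":{"type":"array"}},"required":["deltas"]}

```bash
mkdir -p pics
cat > h.py <<'E'
import numpy as np, cv2
from workcell import bot, vision, ticket
def cam(n,f=None):
    c=vision.camera(n)
    if f: cv2.imwrite('pics/'+f,c['color'])
    return c
def ray(c,u,v,z):
    R=cv2.Rodrigues(np.array(c['rvec'],float))[0];t=np.array(c['tvec'],float).ravel()
    d=R.T@np.linalg.inv(np.array(c['intrinsics']))@np.array([u,v,1.]);o=-R.T@t
    return o+d*(z-o[2])/d[2]
def proj(c,P):
    return cv2.projectPoints(np.array(P,float).reshape(-1,1,3),np.array(c['rvec'],float),np.array(c['tvec'],float),np.array(c['intrinsics'],float),None)[0][:,0]
E
python3 - <<'E'
from h import *
for n in('top','scene'):
    c=cam(n,n+'0.png')
    R=cv2.Rodrigues(np.array(c['rvec'],float))[0]
    print(n,-R.T@np.array(c['tvec']).ravel(),R[2])
print(bot.get_obs())
E
```

```text
top [0.36356167 0.05069847 1.00843939] [ 0.14220526 -0.01945851 -0.98964591]
scene [ 0.03757667 -0.55798451  0.57937453] [ 0.52391854  0.66824685 -0.52816239]
{'clock': 0.1, 'joint_pos': array([1.25799384e+00, 2.41351218e-01, 3.84900430e-03, 1.33519617e+00,
       5.51151564e-06, 1.57081543e+00]), 'joint_vel': array([-3.81336750e-04, -1.50039701e-03,  4.60189242e-03,  3.30089393e-04,
        3.05225850e-05,  1.57441429e-03]), 'tau': array([-5.97323178e-04, -3.73137295e+01,  2.53010577e+01,  1.08912773e-02,
       -2.49860369e-05, -5.36352445e-06]), 'eef_pos': array([0.15368642, 0.47519639, 0.2304914 ]), 'tool_rot': array([ 8.08623316e-01,  5.88325954e-01, -7.70636122e-04,  5.57302319e-04]), 'ft_force': array([-0.21509788, -0.43725396,  0.00474431]), 'ft_torque': array([ 0.0739135 , -0.0324265 , -0.04566229]), 'grip_width': 0.08543662963324684}
```

View pics/top0.png

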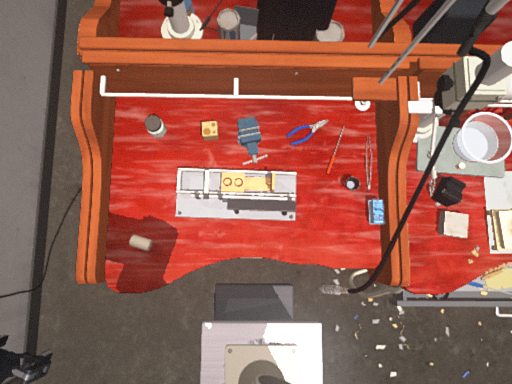

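View pics/scene0.png

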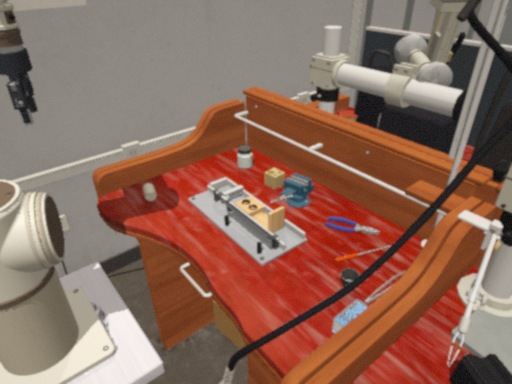

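The top view shows the chute at about (237,194). Its travel direction is to image left (world +y), the treadle is on the robot side at about (262,204), and the push plate is at about (273,182). Next I'll take an enlarged crop and fit the base.

Run:
```python
from h import *
c=cam('top'); im=c['color']
hsv=cv2.cvtColor(im,cv2.COLOR_BGR2HSV)
m=((hsv[...,1]<60)).astype(np.uint8); roi=np.zeros_like(m); roi[160:225,168:305]=1; m*=roi
cs,_=cv2.findContours(m,0,2); k=max(cs,key=cv2.contourArea)
h=cv2.convexHull(k); r=cv2.minAreaRect(h); b=cv2.boxPoints(r); print(r,b)
for p in b: print(p,ray(c,*p,0.008))
cv2.imwrite('pics/crop1.png',cv2.resize(im[155:225,165:305],None,fx=5.6,fy=5.6,interpolation=cv2.INTER_CUBIC))
print(cv2.approxPolyDP(h,2,True)[:,0])
```

```text
((235.6668701171875, 193.827392578125), (119.74507141113281, 49.07585525512695), 2.0454084873199463) [[174.9567  216.21274]
 [176.70828 167.16815]
 [296.37704 171.44205]
 [294.62546 220.48663]]
[174.9567  216.21274] [0.42951974 0.23760122 0.008     ]
[176.70828 167.16815] [0.56606227 0.23788146 0.008     ]
[296.37704 171.44205] [ 0.55803689 -0.09626656  0.008     ]
[294.62546 220.48663] [ 0.42094148 -0.09012615  0.008     ]
[[178 168]
 [295 172]
 [294 220]
 [176 216]]
```

View pics/crop1.png

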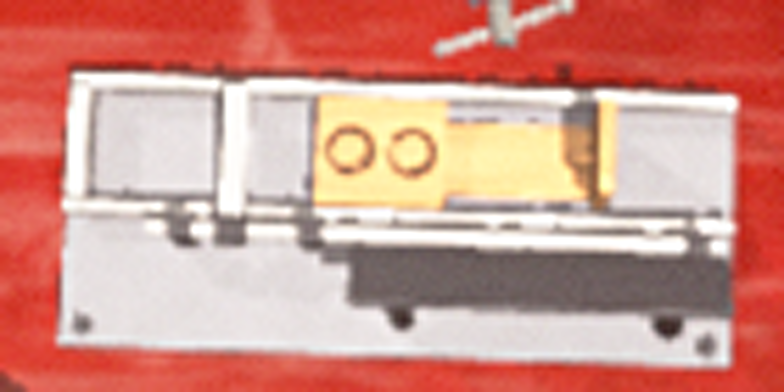

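The crop shows these positions:
- The base's near corners are at (58,345) and (732,367).
- The rack's head front edge is at u≈315.
- The push plate's rear top edge is at u≈615.
- The dark treadle spans u 348–732.
- The blade and arm are at u≈232.

```bash
cat >> h.py <<'E'
def cp(u,v): return (165+(u+.5)/5.6-.5,155+(v+.5)/5.6-.5)
E
python3 - <<'E'
from h import *
c=cam('top')
A=ray(c,*cp(58,346),.008); B=ray(c,*cp(732,367),.008)
ex=(A-B)/np.linalg.norm(A-B); print(A,B,np.linalg.norm(A-B))
yaw=np.arctan2(ex[1],ex[0]); ey=np.array([-ex[1],ex[0],0])
O=(A+B)/2-ex*.008-ey*.098; O[2]=0
print('yaw',yaw,np.degrees(yaw),'O',O)
def ch(u,v,z):
    p=ray(c,*cp(u,v),z)-O; return np.round(1000*np.array([p@ex,p@ey]),1)
print('platetop rear',ch(616,103,.07),ch(612,208,.07))
print('head front',ch(317,97,.028),ch(313,205,.028))
print('wall far R',ch(737,97,.026),'far L',ch(72,73,.026))
print('treadle',ch(348,304,.071),ch(732,316,.071))
print('stop',ch(92,90,.03),'ring',ch(350,150,.03),ch(412,153,.03),'arm',ch(232,230,.04),ch(232,85,.03))
E
```

```text
[0.42907654 0.23761248 0.008     ] [ 0.42195029 -0.09200264  0.008     ] 0.329692139683523
yaw 1.5491797796648703 88.76146308180387 O [0.5233176  0.06268853 0.        ]
platetop rear [-92.1 -19.9] [-91.3  29.8]
head front [ 50.5 -25.9] [50.2 27.3]
wall far R [-155.1  -33.3] far L [170.5 -34.2]
treadle [29.4 78.4] [-147.6   78.4]
stop [159.6 -25.3] ring [33.3  0. ] [3.2 0.5] arm [87.5 42.2] [ 91.9 -30.1]
```

Request:
{"method": "play_rows", "body": {"deltas": [0.68,-0.06,0.98,0,6.6,0.68,-0.06,0.98,0,6.6,0.68,-0.06,0.98,0,6.6,0.68,-0.06,0.98,0,6.6,0.68,-0.06,0.98,0,6.6,0.68,-0.06,0.98,0,6.6,0.68,-0.06,0.98,0,6.6,0.68,-0.06,0.98,0,6.6,0.68,-0.06,0.98,0,6.6,0.68,-0.06,0.98,0,6.6,0.68,-0.06,0.98,0,6.6]}}

```text
clock: 1.58
eef_pos: [0.5087, -0.031, 0.2274]
tool_rot: [1.0, -0.02, -0.0, 0.0]
ft_force: [1.5, -0.1, 0.7]
grip_width: 0.0577
```

```bash
cat >> h.py <<'E'
from scipy.spatial.transform import Rotation as Ro
O=np.array([.5233,.0627,0]); ya=np.radians(88.76)
EX=np.array([np.cos(ya),np.sin(ya),0]); EY=np.array([-EX[1],EX[0],0])
def st(tx=None,ty=36,tz=None):
    o=bot.get_obs(); R=Ro.from_quat(o['tool_rot']).as_matrix(); p=o['eef_pos']; d=p-O
    print('t',o['clock'],'chute mm',np.round([1e3*d@EX,1e3*d@EY,1e3*p[2]],1),'toolx deg',round(float(np.degrees(np.arctan2(R[1,0],R[0,0]))),2),'tilt',np.round(R[2],3),'w',o['grip_width'],'F',np.round(o['ft_force'],2))
    if tx is not None:
        P=O+EX*tx/1e3+EY*ty/1e3; P[2]=tz/1e3
        print('units',np.round(R.T@(P-p)/.06,3),'turn',np.degrees(np.arctan2(R[1,0],R[0,0]))+1.24)
E
python3 -c "
from h import *
st(-113,36,120)"
```

```text
t 1.575 chute mm [-94.   12.5 227.4] toolx deg -2.24 tilt [-0.001  0.001 -1.   ] w 0.057739214942661266 F [ 1.46 -0.09  0.67]
units [-0.384  0.322  1.79 ] turn -1.0005823331337973
```

Request:
{"method": "play_rows", "body": {"deltas": [0.68,-0.38,0.35,0,-1,0.68,0,0,0.9,0,0.68,0,0,0.85,0,0.68,0,0,0,0]}}

```text
clock: 2.08
eef_pos: [0.4849, -0.0577, 0.1207]
tool_rot: [1.0, -0.016, 0.001, 0.001]
ft_force: [-0.4, -1.2, -0.1]
grip_width: 0.0581
```

```bash
python3 - <<'E'
from h import *
st(-115,36,100)
for n in('top','scene'):
    c=cam(n)
    u=proj(c,[O+EX*-.1+EY*.03+[0,0,.06]])[0].astype(int)
    x=max(u[0]-65,0);y=max(u[1]-50,0)
    cv2.imwrite(f'pics/{n}2.png',cv2.resize(c['color'][y:y+100,x:x+130],None,fx=5.5,fy=5.5,interpolation=cv2.INTER_CUBIC)); print(n,x,y)
E
python3 - <<'E'
import cv2
E
```

```text
t 2.075 chute mm [-121.2   35.8  120.7] toolx deg -1.85 tilt [ 0.002  0.002 -1.   ] w 0.05805635233704801 F [-0.39 -1.2  -0.07]
units [-0.005 -0.103  0.345] turn -0.6057161800243969
top 211 142
scene 204 170
```

View pics/scene2.png

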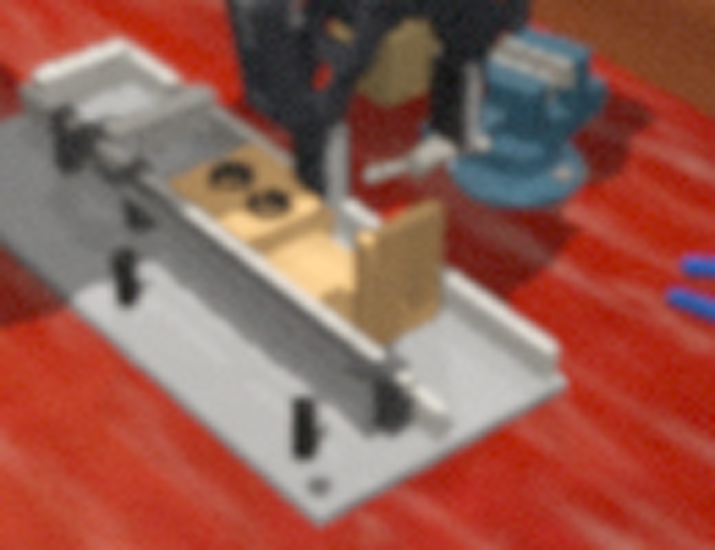

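The scene crop shows both finger tips above the chute at about (320,190) and (460,140). The push plate is at (400,265) and nothing has been touched yet. I'll lower in steps and watch the force.

Request:
{"method": "play_rows", "body": {"deltas": [0.68,0,-0.03,0.5,-0.6,0.68,0,0,0.25,0,0.68,0,0,0.2,0,0.68,0,0,0,0]}}

```text
clock: 2.68
eef_pos: [0.4973, -0.0563, 0.0745]
tool_rot: [1.0, -0.01, 0.013, 0.002]
ft_force: [0.4, 0.3, -0.4]
grip_width: 0.0581
```

Run:
```python
from h import *
st(-118,36,45)
c=cam('top')
u=proj(c,[O+EX*-.1+EY*.03+[0,0,.06]])[0].astype(int)
x=max(u[0]-85,0);y=max(u[1]-50,0)
print(x,y)
a=cv2.resize(c['color'][y:y+70,x:x+140],None,fx=5.5,fy=5.5,interpolation=cv2.INTER_CUBIC)
s=cv2.resize(cam('scene')['color'][170:270,204:334],None,fx=3.4,fy=3.4,interpolation=cv2.INTER_CUBIC)[:210]
cv2.imwrite('pics/t3.png',a)
cv2.imwrite('pics/s3.png',cv2.resize(cam('scene')['color'][170:270,204:334],None,fx=5.5,fy=5.5,interpolation=cv2.INTER_CUBIC))
```

```text
t 2.675 chute mm [-119.5   23.4   74.5] toolx deg -1.13 tilt [ 0.026  0.004 -1.   ] w 0.05810121372765743 F [ 0.36  0.27 -0.41]
units [-0.223 -0.028  0.486] turn 0.11362521897637357
191 142
```

View pics/s3.png

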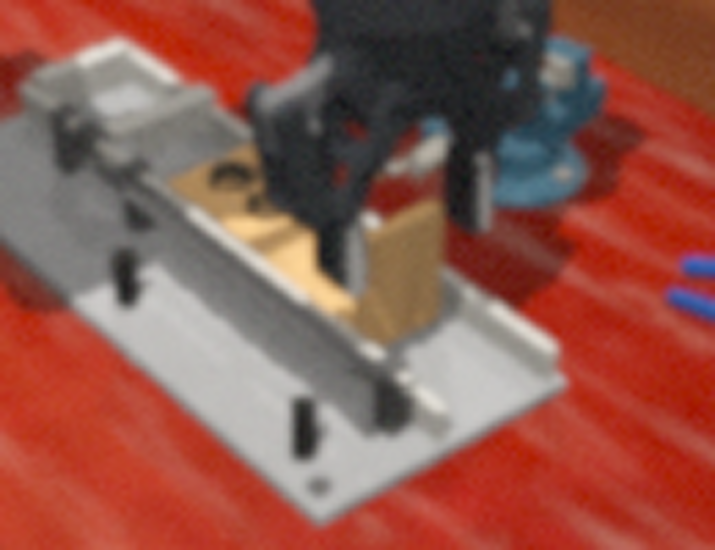

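The finger tips are near (345,290) and (470,225) with no contact. However, the TCP drifted in y and tilted slightly, so I'll check the joints.

Run:
```python
from h import *
o=bot.get_obs(); print(o['joint_pos'],o['joint_vel'],o['tau']); st(-118,36,65)
```

```text
[-0.11198318  0.34920252 -0.28093179  0.91222486 -0.00151781  1.47862569] [-0.00229371 -0.00220636 -0.00334511 -0.00108122  0.00047246 -0.00078015] [ 2.15273676e-02 -3.83799005e+01  2.13176697e+01 -2.07699146e-01
 -3.47300011e-03  3.18602715e-04]
t 2.825 chute mm [-119.7   22.7   75.3] toolx deg -1.13 tilt [ 0.028  0.004 -1.   ] w 0.05820789198854064 F [0.06 0.7  0.43]
units [-0.227 -0.029  0.166] turn 0.1069218190187522
```

Request:
{"method": "play_rows", "body": {"deltas": [0.68,-0.22,0,0,0,0.68,0,0,0,0]}}

```text
clock: 3.08
eef_pos: [0.4841, -0.0562, 0.0757]
tool_rot: [1.0, -0.01, 0.014, 0.002]
ft_force: [0.2, -0.1, 0.5]
grip_width: 0.0579
```

Run:
```python
from h import *
o=bot.get_obs(); print(o['joint_pos'],o['joint_vel'],o['tau']); st(-118,36,65)
```

```text
[-1.14755073e-01  3.24378991e-01 -3.17331151e-01  8.99880430e-01
 -1.42565791e-03  1.47594889e+00] [ 0.0004887   0.00279397  0.0287884  -0.01499873  0.00246434 -0.00030879] [-6.65422660e-03 -3.73652244e+01  2.11714733e+01 -1.71914315e-01
 -9.89319000e-03 -4.06736217e-03]
t 3.075 chute mm [-119.8   36.6   75.7] toolx deg -1.14 tilt [ 0.029  0.004 -1.   ] w 0.05794935294589305 F [ 0.19 -0.09  0.54]
units [ 0.005 -0.03   0.178] turn 0.10165428986599112
```

Request:
{"method": "play_rows", "body": {"deltas": [0.68,0,0,0.1,0,0.68,0,0,0.1,0,0.68,0,0,0.1,0,0.68,0,0,0,0]}}

```text
clock: 3.58
eef_pos: [0.4854, -0.0565, 0.0571]
tool_rot: [1.0, -0.01, 0.015, 0.002]
ft_force: [0.1, -0.6, 1.6]
grip_width: 0.0581
```

Run:
```python
from h import *
st(-118,36,42)
```

```text
t 3.575 chute mm [-120.    35.3   57.1] toolx deg -1.15 tilt [ 0.031  0.004 -1.   ] w 0.058092835135885944 F [ 0.06 -0.56  1.65]
units [-0.02  -0.035  0.25 ] turn 0.09155114756495175
```

Fz has started to rise, which suggests contact. I'll continue down.

Request:
{"method": "play_rows", "body": {"deltas": [0.68,0,0,0.1,0,0.68,-0.02,0,0.07,0,0.68,0,0,0,0]}}

```text
clock: 3.95
eef_pos: [0.4848, -0.0566, 0.0464]
tool_rot: [1.0, -0.01, 0.016, 0.002]
ft_force: [-0.7, 0.8, 3.1]
grip_width: 0.0581
```

Run:
```python
from h import *
st(-118,36,38)
```

```text
t 3.95 chute mm [-120.1   35.9   46.4] toolx deg -1.14 tilt [ 0.031  0.005 -0.999] w 0.05809819514937223 F [-0.67  0.78  3.12]
units [-0.007 -0.035  0.14 ] turn 0.09573714915479492
```

Request:
{"method": "play_rows", "body": {"deltas": [0.68,0,0,0.07,0,0.68,0,0,0.05,0,0.68,0,0,0,0]}}

```text
clock: 4.32
eef_pos: [0.484, -0.0566, 0.0387]
tool_rot: [1.0, -0.01, 0.015, 0.002]
ft_force: [-1.0, 0.8, 3.8]
grip_width: 0.0582
```

Run:
```python
from h import *
st(-118,36,38)
im=cam('scene')['color'][155:265,195:335]
cv2.imwrite('pics/s4.png',cv2.resize(im,None,fx=5.5,fy=5.5,interpolation=cv2.INTER_CUBIC))
```

```text
t 4.325 chute mm [-120.1   36.7   38.7] toolx deg -1.15 tilt [ 0.03   0.005 -1.   ] w 0.05824394003644474 F [-0.97  0.76  3.82]
units [ 0.011 -0.036  0.012] turn 0.09046717839363572
```

View pics/s4.png

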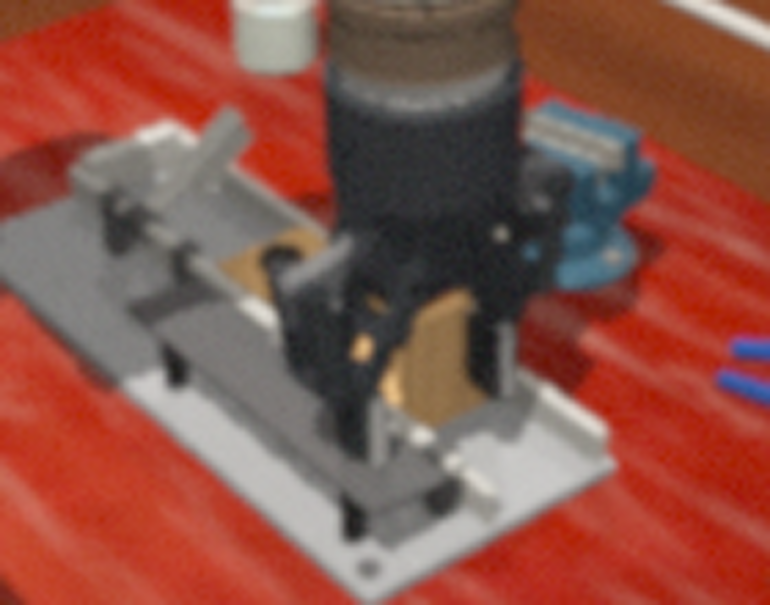

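The gate is well open, with the blade arm raised at (205,155). The finger is on the near-level treadle at (370,460), and the push finger is behind the plate at (505,390). I'll press a little further to find the stop.

Request:
{"method": "play_rows", "body": {"deltas": [0.68,0,0,0.05,0,0.68,0,0,0.03,0,0.68,0,0,0,0]}}

```text
clock: 4.75
eef_pos: [0.484, -0.0566, 0.0364]
tool_rot: [1.0, -0.01, 0.015, 0.002]
ft_force: [-2.8, -1.4, 3.1]
grip_width: 0.0583
```

Run:
```python
from h import *
st(-103,36,36)
```

```text
t 4.75 chute mm [-120.1   36.7   36.4] toolx deg -1.15 tilt [ 0.03   0.005 -1.   ] w 0.05832816515411788 F [-2.83 -1.37  3.1 ]
units [ 0.012 -0.286  0.005] turn 0.08638212013712665
```

Request:
{"method": "play_rows", "body": {"deltas": [0.68,0,-0.15,0.02,0,0.68,0,-0.1,0.01,0,0.68,0,-0.1,0.01,0,0.68,0,-0.1,0.01,0,0.68,0,0,0,0]}}

```text
clock: 5.38
eef_pos: [0.489, -0.037, 0.0368]
tool_rot: [1.0, -0.012, 0.02, 0.012]
ft_force: [-1.5, 3.3, 5.1]
grip_width: 0.058
```

Run:
```python
from h import *
st(-50,36,36)
im=cam('scene')['color'][155:265,195:335]
cv2.imwrite('pics/s5.png',cv2.resize(im,None,fx=5.5,fy=5.5,interpolation=cv2.INTER_CUBIC))
```

```text
t 5.375 chute mm [-100.4   32.2   36.8] toolx deg -1.37 tilt [ 0.04   0.023 -0.999] w 0.05801377187015994 F [-1.52  3.33  5.06]
units [-0.066 -0.84  -0.008] turn -0.1280716895783176
```

View pics/s5.png

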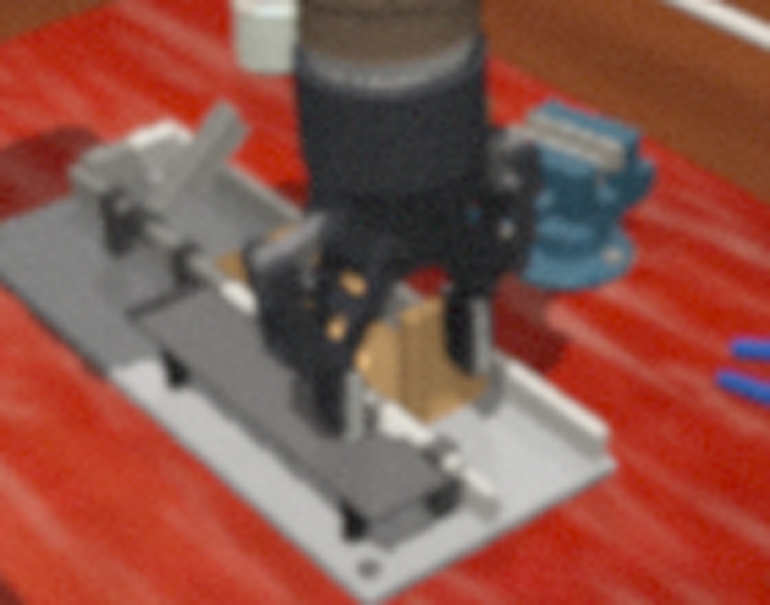

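The rack plate now touches the push finger at about (455,350), and the gate is still open at (205,150). I'll push on.

Request:
{"method": "play_rows", "body": {"deltas": [0.68,-0.06,-0.12,0,0,0.68,-0.02,-0.12,0,0,0.68,-0.02,-0.12,0,0,0.68,-0.02,-0.12,0,0]}}

```text
clock: 5.92
eef_pos: [0.4853, -0.0116, 0.0369]
tool_rot: [0.999, -0.014, 0.023, 0.017]
ft_force: [0.1, -5.3, 4.0]
grip_width: 0.0581
```

Run:
```python
from h import *
st(6,36,36.5); print(bot.get_obs()['joint_pos'])
```

```text
t 5.925 chute mm [-75.1  36.4  36.9] toolx deg -1.56 tilt [ 0.047  0.034 -0.998] w 0.05805023617668543 F [ 0.08 -5.31  4.01]
units [-0.002 -1.35  -0.038] turn -0.3184821851893329
[-0.001924    0.36201585 -0.38752051  0.77512446 -0.03500452  1.59606052]
```

Request:
{"method": "play_rows", "body": {"deltas": [0.68,-0.01,-0.14,0,-0.3,0.68,-0.01,-0.14,0,0,0.68,-0.01,-0.14,0,0,0.68,-0.01,-0.14,0,0]}}

```text
clock: 6.42
eef_pos: [0.4854, 0.0181, 0.0371]
tool_rot: [0.999, -0.013, 0.026, 0.025]
ft_force: [0.1, -7.0, 7.0]
grip_width: 0.0579
```

Run:
```python
from h import *
st(6,36,36.5)
im=cam('scene')['color'][155:265,185:325]
cv2.imwrite('pics/s6.png',cv2.resize(im,None,fx=5.5,fy=5.5,interpolation=cv2.INTER_CUBIC))
```

```text
t 6.425 chute mm [-45.4  37.   37.1] toolx deg -1.38 tilt [ 0.052  0.049 -0.997] w 0.057860146872669556 F [ 0.1  -7.04  6.96]
units [ 0.013 -0.856 -0.031] turn -0.1440315921547115
```

View pics/s6.png

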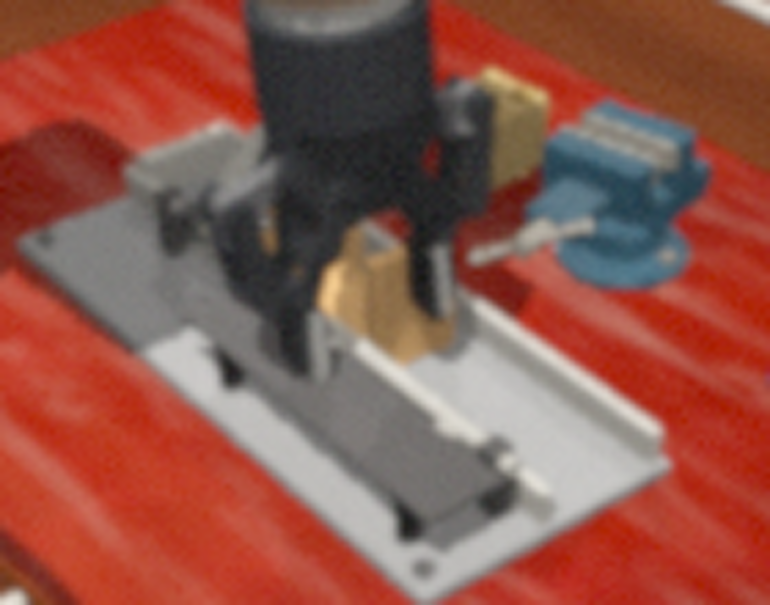

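The rack is sliding, with its plate at (400,290). The treadle is level under the finger at (310,360).

Request:
{"method": "play_rows", "body": {"deltas": [0.68,0,-0.14,0.01,-0.1,0.68,0,-0.14,0.01,0,0.68,0,-0.14,0.01,0,0.68,0,-0.14,0,0]}}

```text
clock: 6.98
eef_pos: [0.4886, 0.0446, 0.0375]
tool_rot: [0.999, -0.014, 0.03, 0.036]
ft_force: [-0.4, -7.3, 6.9]
grip_width: 0.0582
```

Run:
```python
from h import *
st(7,36,36.5)
```

```text
t 6.975 chute mm [-18.8  34.3  37.5] toolx deg -1.46 tilt [ 0.06   0.071 -0.996] w 0.05820504045141377 F [-0.39 -7.33  6.92]
units [-0.03  -0.431 -0.015] turn -0.22481820510962836
```

Request:
{"method": "play_rows", "body": {"deltas": [0.68,-0.03,-0.14,0,-0.2,0.68,-0.01,-0.12,0,0,0.68,0,-0.1,0,0]}}

```text
clock: 7.35
eef_pos: [0.4881, 0.0623, 0.0377]
tool_rot: [0.999, -0.013, 0.032, 0.042]
ft_force: [-0.5, -8.1, 7.5]
grip_width: 0.0581
```

Run:
```python
from h import *
st(7,36,36.5)
im=cam('top')['color'][155:225,165:305]
cv2.imwrite('pics/t7.png',cv2.resize(im,None,fx=5.6,fy=5.6,interpolation=cv2.INTER_CUBIC))
```

```text
t 7.35 chute mm [-1.1 35.2 37.7] toolx deg -1.36 tilt [ 0.065  0.083 -0.994] w 0.05806142529431925 F [-0.48 -8.15  7.55]
units [-0.016 -0.137  0.008] turn -0.11985011644580124
```

View pics/t7.png

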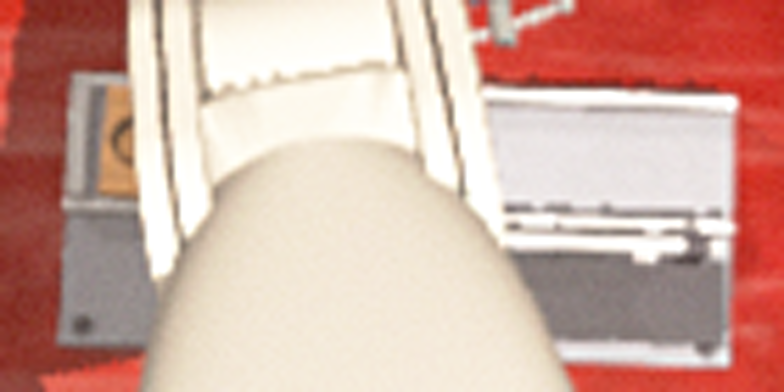

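The top crop shows the rack's nose at u≈100 and the stop face at u≈92, so a few mm remain. I'll continue gently until the force rises.

Request:
{"method": "play_rows", "body": {"deltas": [0.68,-0.01,-0.08,0,0,0.68,0,-0.08,0,0,0.68,0,-0.06,0,0]}}

```text
clock: 7.78
eef_pos: [0.4882, 0.0686, 0.0382]
tool_rot: [0.998, -0.016, 0.034, 0.052]
ft_force: [-0.4, -16.0, 7.9]
grip_width: 0.058
```

Run:
```python
from h import *
st(7,36,36.5)
im=cam('top')['color']
cv2.imwrite('pics/t8.png',cv2.resize(im[155:225,165:225],None,fx=8,fy=8,interpolation=cv2.INTER_CUBIC))
r=im[178:186,176:192].mean(0).astype(int); print(r.tolist())
```

```text
t 7.775 chute mm [ 5.1 35.2 38.2] toolx deg -1.61 tilt [ 0.069  0.103 -0.992] w 0.05799488691519313 F [ -0.43 -16.04   7.85]
units [-0.015 -0.033  0.023] turn -0.36920430756182276
[[73, 81, 133], [147, 154, 169], [163, 169, 180], [160, 168, 179], [158, 176, 193], [227, 244, 253], [237, 249, 253], [238, 249, 254], [242, 253, 255], [178, 199, 217], [115, 128, 147], [215, 236, 248], [241, 252, 254], [240, 250, 253], [239, 250, 253], [238, 249, 253]]
```

Request:
{"method": "play_rows", "body": {"deltas": [0.68,0,-0.08,0,0,0.68,0,-0.05,0,0]}}

```text
clock: 8.07
eef_pos: [0.4881, 0.0682, 0.0384]
tool_rot: [0.997, -0.02, 0.035, 0.062]
ft_force: [0.4, -9.9, 7.1]
grip_width: 0.058
```

Run:
```python
from h import *
st(-20,36,38)
im=cam('scene')['color'][140:240,175:305]
cv2.imwrite('pics/s8.png',cv2.resize(im,None,fx=6,fy=6,interpolation=cv2.INTER_CUBIC))
```

```text
t 8.075 chute mm [ 4.7 35.3 38.4] toolx deg -2.02 tilt [ 0.071  0.122 -0.99 ] w 0.05799064876139954 F [ 0.39 -9.92  7.14]
units [-0.007  0.408  0.056] turn -0.7751925539745128
```

View pics/s8.png

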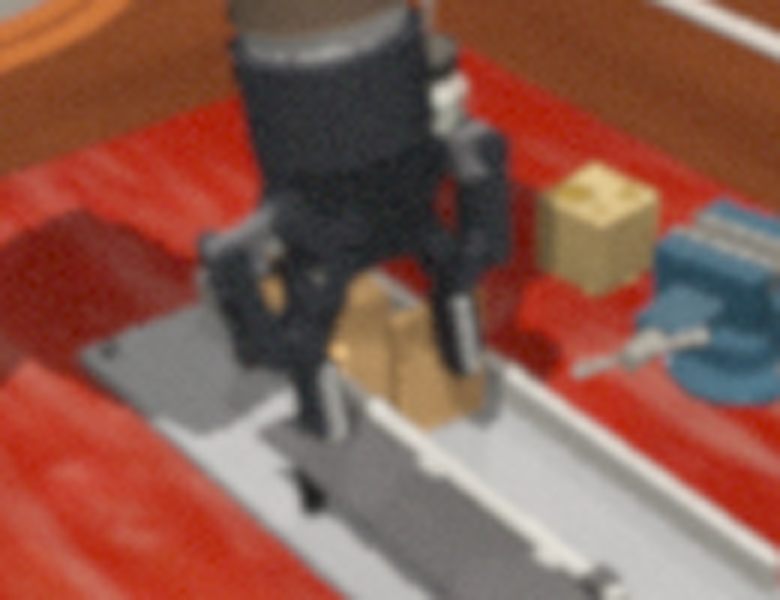

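The plate's rear edge is at about (393,312) and the gate arm is hidden behind the gripper. I'll check the plate position by ray.

Run:
```python
from h import *
c=cam('scene')
for u,v,z in((393,312,.07),(403,425,.026)):
    p=ray(c,175+(u+.5)/6-.5,140+(v+.5)/6-.5,z)-O; print(1e3*p@EX,1e3*p@EY)
for x in(8,18,28): print(x,(proj(c,[O+EX*x/1e3+EY*.023+[0,0,.07]])[0]-[175,140])*6)
c=cam('top')
im=c['color']
for x in (150,155,160): print(x,proj(c,[O+EX*x/1e3+EY*-.01+[0,0,.028]]), im[int(proj(c,[O+EX*x/1e3+EY*-.01+[0,0,.028]])[0][1]),176:188].tolist() if x==160 else '')
```

```text
28.759347463112388 19.05297522956496
10.684518222911537 28.701071836520196
8 [412.03541081 333.71073442]
18 [397.88190112 323.4960307 ]
28 [383.93178351 313.42811672]
150 [[184.3622635  176.45187155]] 
155 [[182.52025582 176.39111185]] 
160 [[180.67794392 176.33034212]] [[207, 227, 240], [234, 249, 254], [227, 243, 251], [229, 245, 252], [235, 250, 255], [132, 152, 173], [119, 134, 151], [217, 235, 248], [231, 245, 254], [228, 243, 250], [227, 243, 250], [218, 233, 245]]
```

View pics/t8.png

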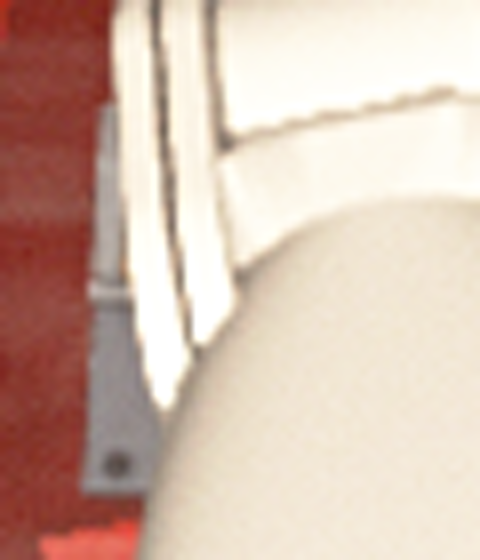

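The plate's rear face is at about 18 mm, which is the home position. At the previous look the nose was at about 155 mm, and it has moved about 6 mm since, so it should now be on the stop. I'll back the push finger off the plate with the treadle still held, then lift slowly.

Request:
{"method": "play_rows", "body": {"deltas": [0.68,0,0.08,0.01,0,0.68,0,0.12,0.01,0,0.68,0,0.15,0.01,0,0.68,0,0.15,0.01,0,0.68,0,0,0,0]}}

```text
clock: 8.85
eef_pos: [0.4874, 0.0402, 0.0398]
tool_rot: [0.997, -0.019, 0.035, 0.058]
ft_force: [-0.1, 0.2, 3.9]
grip_width: 0.0583
```

Run:
```python
from h import *
st(-30,36,100)
```

```text
t 8.85 chute mm [-23.2  35.4  39.8] toolx deg -1.89 tilt [ 0.073  0.115 -0.991] w 0.058345126584137846 F [-0.12  0.19  3.91]
units [ 0.065  0.228 -0.982] turn -0.6505364193719039
```

Request:
{"method": "play_rows", "body": {"deltas": [0.68,0.01,0.04,-0.12,0,0.68,0.01,0.04,-0.15,0,0.68,0.01,0.04,-0.15,0,0.68,0.01,0.04,-0.15,0,0.68,0.01,0.04,-0.2,0,0.68,0,0.04,-0.3,0,0.68,0,0.05,-0.5,0,0.68,0,0.1,-0.8,0,0.68,-0.5,0.1,-0.8,0,0.68,-0.9,0.1,0,0,0.68,-0.9,0,0,0,0.68,0,0,0,0]}}

```text
clock: 10.35
eef_pos: [0.3312, 0.03, 0.2331]
tool_rot: [0.997, -0.019, 0.033, 0.06]
ft_force: [0.6, 0.3, -0.1]
grip_width: 0.0581
```

Run:
```python
from h import *
st()
a=cv2.resize(cam('top')['color'][155:225,165:305],None,fx=5.6,fy=5.6,interpolation=cv2.INTER_CUBIC)
cv2.imwrite('pics/t9.png',a)
```

```text
t 10.35 chute mm [-36.9 191.4 233.1] toolx deg -1.92 tilt [ 0.069  0.118 -0.991] w 0.058079469745024134 F [ 0.56  0.35 -0.09]
```

View pics/t9.png

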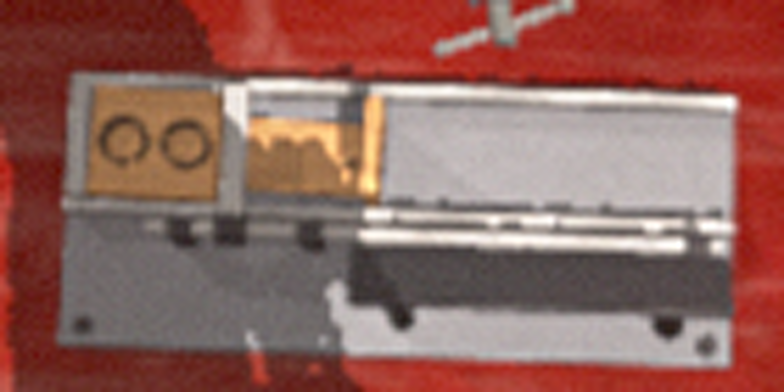

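The top view shows the nose against the stop (u≈90), the arm and blade down behind the head (u≈232), both rings in their pockets, and the treadle back up.

Run:
```python
from h import *
c=cam('top')
for u,v,z in((124,140,.03),(186,143,.03),(89,140,.028),(383,103,.07)):
    p=ray(c,*cp(u,v),z)-O; print(1e3*p@EX,1e3*p@EY)
print(ticket.job_done())
```

```text
142.78067862640094 -1.241271855302986
112.77790698158383 -0.7685326847976017
160.016818442771 -1.0048558305919293
16.799232275685974 -16.194387945267984
the job is handed in; nothing more can be done
None
```

The rack is home against the end stop, the gate has shut behind its head, and I handed the job in at about 10.5 s of the 38 s allowed. No verdict is reported, so this rests on my own checks.

One fingertip held the treadle down while the other pushed the rack under the open gate until the push force rose at the stop. I then drew the push finger back off the plate with the treadle still held, lifted clear and let the gate close.

**Last checks:**
- **Rack:** the nose is at chute x ≈ 160 mm, where the stop is. The rings put the rack's origin at about 128 mm, against 129 mm for home. The push plate gives the rear face at about 17 mm, against 18 mm for home.
- **Gate, rings and treadle:** the last top picture shows the gate down behind the head, both rings in their pockets and the treadle back up.
- **Robot:** it is clear of everything, with the measured force near zero.

**What was not clean or not checked:**
- **Tool tilt:** the tool tilted by up to about 0.12 rad during the push, and I could not correct that with the moves available. The gate still looked open in the pictures where I could see it.
- **At the stop:** in the last picture before release the gate blade was hidden behind the gripper. That it was still open then is inferred from the finger height and the 7 N on the tool.
- **Bystanders:** I did not measure the loose items again at the end. The arm stayed well away from them.

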